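# Sort the stoppers by size and show the largest to the inspection camera

### The arm

A 6-joint arm with a two-finger parallel gripper is mounted at the origin on a cart in front of the work surface, level with it; the furniture and walls round the work are solid. World frame = base frame: x ahead of the robot, y to its left, z up, the work surface at z = 0. Lengths are in mm, angles in degrees, forces in N, time in s.
With the tool pointing down it reaches from about 325 to 925 mm from the base axis. Payload 3.1 kg.
Tool frame: the origin (TCP) lies on the mounting face of the last link; the fingertips stand 173 mm ahead of it and the grasp point (between the pads) lies 155 mm ahead of it; z points along the fingers, y is the line along which they close (so a half turn about z gives the same grasp; the last joint's range is limited). The gripper opens to 85 mm and grips with 20 to 120 N. Pads are 22 mm wide; open, the fingers measure 114 mm over their backs; the gripper's body (76 mm by 85 mm) begins 54 mm behind the grasp point. The pads swing forward as they close: fully open they stand 13 mm farther back than shut.
Start: joints at [-72.433, 12.427, 92.441, -0, 75.132, -6.429], TCP at [254.187, -570.99, 404.7] pointing down, gripper open.
Joint ranges: [-157.48, 157.48], [-44.54, 120.13], [17.64, 146.25], [-64.5, 244.5], [7.68, 150.69], [-147.95, 147.95]. Speed limits (degrees/s): [159.86, 159.86, 180, 180, 180, 180].

### API

Orientations are given as [roll, pitch, yaw] about the fixed x, y, z axes, in that order (R = Rz(yaw) Ry(pitch) Rx(roll)).
In Python, from station import ctrl, fingers, cams, models, status gives the robot as it stands. Calls block until the motion is done:
- ctrl.goto(position, orientation): joint-space move of the TCP to a pose.
- ctrl.move_l(position, attitude=None, speed=150): straight line of the TCP; attitude=None keeps the orientation; speed is the mean speed in mm/s.
- ctrl.move_j(angles): joint-space move.
- fingers.grip(opening, squeeze=None): finger opening in mm; squeeze is the grip in N (None keeps the last); returns when the fingers have stopped.
- ctrl.wait(seconds).
- ctrl.solve_ik(position, orientation): joint angles nearest the present ones, or None.
- cams.get_image(name): name is "side" or "top" or "wrist"; returns (picture, depth): 384x512x3 uint8, red, green, blue; 384x512 float32, mm along the optical axis (not along the pixel's ray), 0 where there is no reading.
- cams.get_calibration(name): a dict with "fx", "fy", "cx", "cy" (pixels), "R" (3x3) and "t" (3): a world point X has camera coordinates R X + t; the wrist camera has in their place "mount" (4x4, takes a point from camera to tool coordinates, whose origin is the TCP and whose axes are the flange's). Camera axes: x right, y down, z forward; pixel columns grow to the right and rows downward; lengths in mm; the calibration is good to about 2 mm. A picture is of the moment at which its call begins: read the wrist's pose just before it. get_calibration takes no time and is no camera call.
A pose or a line that the arm cannot do raises ctrl.Unreachable and nothing moves.
- ctrl.sign_off(): hands the job in; it is judged then, once.
Trained networks look in the newest picture that a camera, given by its name, has taken for a name from the list of things; names that differ only in an ending like _2 or _b are one class to them, and where a whole thing is asked for, a point or a joint stands for the part that bears it (a point fixed in the world has none). Each returns a list of dicts, best first, with "score" (0 to 1); they miss things now and then, are a little off and sometimes report something else, mostly with a low value. They report only what shows in the picture. A call takes as long as a camera call.
- models.look_for(camera, label): "point" ([column, row] in pixels, amid what is visible of it).
- models.trace(camera, label): "region" (384x512 bool, what is visible of it) and "point" ([column, row] in pixels, amid what is visible of it).
- models.pinpoint(camera, label): "point" ([column, row] in pixels: a listed point, or the origin of a listed thing).
Readings, each from a call of its own:
- status.get_t(): time.
- status.get_joint_pos(): joint angles.
- status.get_qvel(): joint speeds.
- status.get_effort(): joint torques, N m.
- status.get_tcp_pos(): TCP position.
- status.get_ee_rot(): TCP orientation.
- status.get_wrist_force(): force on the tool from outside, world axes, zero at the start.
- status.get_moment(): the same for the moment, N m.
- status.get_grip_width(): finger opening in mm.
- status.get_grip_force(): force on a finger pad.
Only numpy, scipy, OpenCV 4.12 (cv2) and the standard library are available. Lean on these libraries where they do the work, as an engineer would, in place of code of your own. Each camera call takes 0.05 s, during which the arm holds its last target. There are 200 camera calls.

### The job

Sort the three rubber stoppers by size: lower the smallest into the small porcelain dish and the middle-sized one into the large dish, without dropping them. Then hold the largest up to the inspection camera so that its narrow end faces the lens squarely, centred in front of the lens and about 8 cm from the glass. Do not bump the camera, leave the other things on the bench where they are, and finish while still holding the stopper there, steady in the air.

Things in the scene. Friction and masses are not known exactly. Their poses are not given: they have to be found in the camera images.
- small_stopper: the smallest of three tapered rubber stoppers (round plugs, red-brown rubber): 21 mm across at its top, narrower at its foot, 21 mm high, about 16 g. Origin at the centre of its narrow end, z along its axis towards the wide end; it starts standing upright on its narrow end on the worktop
- medium_stopper: the middle-sized tapered rubber stopper (dark grey rubber): 27 mm across at its top, 26 mm high, about 20 g; origin at the centre of its narrow end, z towards the wide end; starts standing upright on its narrow end
- large_stopper: the largest tapered rubber stopper (red-brown rubber): 31 mm across at its top, 30 mm high, about 23 g; origin at the centre of its narrow end, z towards the wide end; starts standing upright on its narrow end
- small_dish: the smaller of two open round white porcelain dishes: 94 mm across the rim, 82 mm inside, 36 mm high, floor 5 mm thick, flat inside; loose, 0.3 kg; origin under its centre
- large_dish: the larger open round white porcelain dish: 124 mm across the rim, 112 mm inside, 36 mm high, floor 5 mm thick, flat inside; loose, 0.3 kg; origin under its centre
- camera_head: head of the inspection camera: an aluminium cylinder 52 mm across that looks upwards at a slant, with a black and white ring light 64 mm across round the lens. Origin at the centre of the lens glass, about 105 mm above the worktop; its z axis is the line of sight, pointing out of the lens, upwards and leaning 30 degrees from vertical, roughly towards the robot (the exact direction varies)
- camera_stand: the camera's fixed foot, a steel plate 85 x 85 mm with a bracket up to 85 mm high that carries the camera head; origin under the plate's centre; its -x axis is the side to which the camera leans
- label_tape: bystander, leave alone: roll of cream label tape lying flat, 62 mm across, 20 mm high; origin under its centre
- beaker: bystander, leave alone: clear glass beaker, 74 mm across, 99 mm high; origin under its centre
- petri_dish: bystander, leave alone: shallow covered glass dish, 64 mm across, 18 mm high; origin under its centre
- marker: bystander, leave alone: felt marker, white barrel and black cap, lying, 135 mm long along its y axis, 12 mm thick; origin under its middle
- tube_clip: bystander, leave alone: small magenta spring clip, 60 mm long along its y axis, 29 mm wide, 20 mm high; origin under its middle

How it is judged (in metres and radians):
On the way:
1. the smallest stopper lies in the small dish and the middle-sized one in the large dish, both let go (horizontal distance between small_stopper and small_dish below 0.041 m and height (world z) of each of small_stopper, medium_stopper below 0.036 m and contact force between the fingers and small_stopper below 0.1 N and linear speed of each of small_stopper, medium_stopper below 0.03 m/s and horizontal distance between medium_stopper and large_dish below 0.056 m and contact force between the fingers and medium_stopper below 0.1 N), for 0.2 s.
At the end, for the whole second after the job is handed in: Smallest stopper released in the small dish, middle one in the large dish; the largest held still by the fingers, its narrow end towards the lens, 6 to 10 cm from the glass, within 15 mm of the line of sight sideways and up-down, its axis within 0.2 rad of that line (all of step 1 and z of large_stopper in the frame of camera_head between 0.06 and 0.1 m and angle between large_stopper's own z axis and vertical below 1 rad and angle between the z axis of large_stopper and the z axis of camera_head, either way round below 0.2 rad and height (world z) of large_stopper above 0.1 m and contact force between the fingers and large_stopper above 1 N and linear speed of large_stopper below 0.02 m/s and angular speed of large_stopper below 0.2 rad/s and x of large_stopper in the frame of camera_head between -0.015 and 0.015 m and y of large_stopper in the frame of camera_head between -0.015 and 0.015 m); the arm keeps its last pose, push and grip.
It fails at once if a bystander (tape, beaker, petri dish, marker or clip) is moved by more than 3 cm (distance of any of label_tape, beaker, petri_dish, marker, tube_clip from where it was at the start of the episode above 0.03 m).
It fails at once if the camera or its stand is bumped (more than 2 N) (contact force between any of the arm, the fingers, large_stopper and camera_stand above 2 N).
It fails at once if a stopper is dropped (falls free faster than 0.9 m/s, as from 4 cm) ((linear speed of small_stopper above 0.9 m/s and contact force between the fingers and small_stopper below 0.05 N) or (linear speed of medium_stopper above 0.9 m/s and contact force between the fingers and medium_stopper below 0.05 N) or (linear speed of large_stopper above 0.9 m/s and contact force between the fingers and large_stopper below 0.05 N)).
It also fails if it takes over 61 s, if anything falls off the work surface, if the arm or the gripper's body presses on something with over 40 N, if the wrist force passes 120 N, or if a joint passes its speed limit or range.

## Working session

There is one attempt and no reset: what is moved stays moved. The work goes in short steps, each a Python script; the robot and the scene stay as the last script left them, time stands still between calls to the robot, and variables do not carry over. Pictures are saved under pics/ and viewed, at most 10 in all, crops included, and the job is handed in when it is done.

```bash
ls; mkdir -p pics; cat > h.py <<'E'
import numpy as np, cv2
from scipy.spatial.transform import Rotation as Ro
from station import ctrl, fingers, cams, models, status
def save(im,n): cv2.imwrite(f'pics/{n}.png',im[:,:,::-1])
def cam(name):
    c=cams.get_calibration(name); K=np.array([[c['fx'],0,c['cx']],[0,c['fy'],c['cy']],[0,0,1]])
    if 'R' in c: R=np.array(c['R']);t=np.array(c['t']); return K,R.T,-R.T@t   # cam->world
    M=np.array(c['mount']); p=np.array(status.get_tcp_pos()); T=Ro.from_euler('xyz',status.get_ee_rot(),degrees=True).as_matrix()
    return K,T@M[:3,:3],T@M[:3,3]+p
def cloud(name):
    C=cam(name); im,d=cams.get_image(name); K,R,o=C
    v,u=np.mgrid[:d.shape[0],:d.shape[1]]
    P=np.stack([(u-K[0,2])/K[0,0]*d,(v-K[1,2])/K[1,1]*d,d],-1)@R.T+o
    P[d<=0]=np.nan
    return im,d,P,C
def ray(C,p):
    K,R,o=C; return o,R@np.array([(p[0]-K[0,2])/K[0,0],(p[1]-K[1,2])/K[1,1],1])
def onz(C,p,z):
    o,r=ray(C,p); return o+r*(z-o[2])/r[2]
NAMES="small_stopper medium_stopper large_stopper small_dish large_dish camera_head camera_stand label_tape beaker petri_dish marker tube_clip".split()
E
cat > a.py <<'E'
from h import *
np.set_printoptions(precision=1,suppress=True)
ims=[]
for n in ['top','side']:
    im,d,P,C=cloud(n); im2=im.copy()
    print(n,'origin',C[2],'axis',C[1][:,2],'fx',C[0][0,0])
    for L in NAMES:
        for r in models.trace(n,L)[:3]:
            if r['score']<.3: continue
            m=r['region'].astype(bool); Q=P[m]; Q=Q[~np.isnan(Q[:,0])]
            if len(Q): print(L,round(r['score'],2),np.round(r['point']),len(Q),'med',np.median(Q,0),'z95',np.percentile(Q[:,2],95),'lo',np.percentile(Q,3,0)[:2],'hi',np.percentile(Q,97,0)[:2])
    save(im,n)
print(status.get_t())
E
python3 a.py
```

```text
pics
station.py
top origin [ 448.    46.4 1401.3] axis [ 0.1  0.  -1. ] fx 488.6395903541838
small_stopper 0.38 [211. 230.] 22 med [430.9 186.3  19.3] z95 22.834156600736755 lo [425.3 180.3] hi [436.6 191.9]
large_stopper 0.52 [142. 160.] 1103 med [621.  379.2  59.7] z95 113.12595003620558 lo [578.5 342.4] hi [663.6 452.3]
large_stopper 0.45 [255. 231.] 98 med [428.9  73.   28.8] z95 32.697438070693764 lo [414.9  61.6] hi [443.   86.9]
small_dish 0.67 [211. 184.] 830 med [563.  203.6   5.2] z95 35.95562168376542 lo [521.6 161.9] hi [602.  242.1]
large_dish 0.62 [253. 185.] 1472 med [548.1  73.3   5. ] z95 35.07385305451325 lo [494.4  19.5] hi [600.3 126. ]
camera_head 0.79 [135. 160.] 447 med [624.7 387.3 103.9] z95 116.52592737903952 lo [597.  360.8] hi [650.3 421.1]
camera_stand 0.96 [144. 161.] 1100 med [622.7 379.2  62. ] z95 113.13932245601794 lo [580.4 342.1] hi [665.1 449.2]
label_tape 0.82 [218. 148.] 296 med [661.2 148.7  17. ] z95 22.378296337972017 lo [633.  117.5] hi [690.1 173.4]
label_tape 0.73 [375. 260.] 762 med [ 346.  -253.    57.8] z95 97.66540462147945 lo [ 313.8 
[... 1569 characters left out ...]
 [657.2 435.1]
camera_stand 0.48 [212. 237.] 865 med [568.7 193.4  16.8] z95 36.23384923141711 lo [519.5 159.4] hi [604.5 244.3]
label_tape 0.87 [195. 215.] 328 med [660.9 146.5  17.4] z95 21.694511919511484 lo [633.8 118.8] hi [689.4 174.8]
beaker 0.67 [356. 172.] 818 med [ 345.5 -230.2   66.9] z95 96.89460707408182 lo [ 315.5 -287.5] hi [ 380.6 -217.2]
petri_dish 0.88 [329. 196.] 261 med [ 368.8 -127.8   17.2] z95 19.84231508543712 lo [ 343.7 -160.3] hi [ 396.7 -106.6]
marker 0.52 [139. 270.] 1783 med [616.5 402.5  48.3] z95 113.94189246341642 lo [582.1 346.5] hi [657.6 435.8]
tube_clip 0.77 [195. 287.] 237 med [500.9 343.7  14. ] z95 21.54793875543248 lo [489.8 315.4] hi [515.1 372.5]
1.3
```

```bash
python3 -c "
import cv2
a=cv2.imread('pics/top.png')[100:320,90:420];b=cv2.imread('pics/side.png')[140:340,80:410]
cv2.imwrite('pics/both.png',cv2.vconcat([cv2.resize(a,None,fx=1.4*1.0,fy=1.4),cv2.resize(b,None,fx=1.4,fy=1.4)]))"
```

```text
(no output)
```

View pics/both.png

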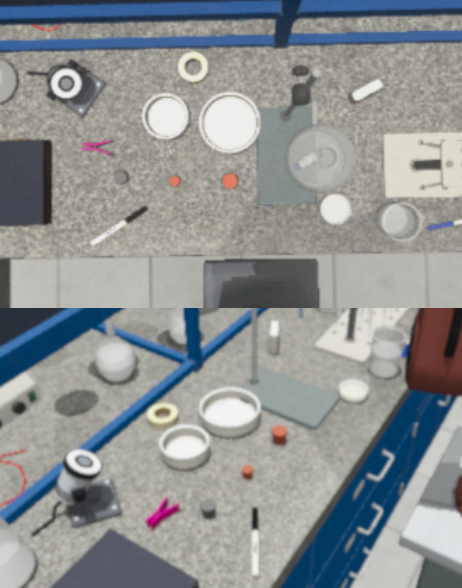

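The picture shows, in `both.png` pixels of the top half: the small red stopper (175,181), the large red one (230,181), the grey one (121,177), and the dishes at (166,117) and (229,122). The camera is at (67,84), a glass globe on a ring stand at (320,157) and a dark box at far left. The networks' other labels (tape, camera) agree. I'll check how tall the obstacles are and the wrist mount next.

```bash
cat > b.py <<'E'
from h import *
np.set_printoptions(precision=2,suppress=True,linewidth=200)
H={}
for n in ['top','side']:
    im,d,P,C=cloud(n); Q=P[~np.isnan(P[...,0])]
    for x,y,z in Q[(Q[:,0]>-100)&(Q[:,0]<900)&(abs(Q[:,1])<700)]:
        k=(int(x//50),int(y//50)); H.setdefault(k,[]).append(z)
print('cols y:',[y*50 for y in range(13,-14,-1)])
for x in range(17,-2,-1): print(x*50,' '.join('%4d'%np.percentile(H[(x,y)],99) if (x,y) in H else '   .' for y in range(13,-14,-1)))
print(cams.get_calibration('wrist'))
a=[180,0,0]
for pos,ori in [([430,110,420],[180,0,90]),([430,110,420],[180,0,-90]),([430,110,420],[180,0,0])]:
    print(ctrl.solve_ik(pos,ori))
print(status.get_ee_rot())
E
python3 b.py
```

```text
cols y: [650, 600, 550, 500, 450, 400, 350, 300, 250, 200, 150, 100, 50, 0, -50, -100, -150, -200, -250, -300, -350, -400, -450, -500, -550, -600, -650]
850    .    3   32  554  554  554  555  581  590  560  562  560  297  297  401  452    5  397  428  417  296  455    5    5  296  297  297
800    4    4   32  555  556  555  555  556  587  579  556  556  556  556  630  572  557  556  556  615  555  556  456  297  297  297  296
750    3    3  305  554  555  555  556  555  556  556  556  556  556  556  648  645  556  556  557  645  642  557  311  298  298  295   25
700    4    3  426  558  561  561  561  561  561  561  561  561  561  561  598  561  561  561  561  561  561  561  406  308  306  407  432
650    3   35  295  184    8   82  113    5    4    4   21   22    4    4  547    5    5    5    5    5    5    7    5    6    5   15   67
600    3   39  185  184    4  119  117   13    4   36   35   21   37   34    6    3    4   59   60    5    5    5  113   96    5    5    6
550    4    3   30   23    3   96  100    3    4   37   37   37   30   37  616  414    5   60   54    5    6    5
[... 1362 characters left out ...]
 3    3 -838 -838 -835 -835 -835 -837 -836 -835 -835
0 -836 -834 -831 -839 -838 -837 -838 -838 -835 -838    3    8  360  367  367  363 -739 -738 -836 -837 -837 -833 -838 -836 -838 -832 -834
-50 -840 -838 -837 -836 -839 -838 -837 -839 -839 -836    1    9  360  366  367  363    . -754 -842 -838 -833 -834 -836 -835 -835 -837 -836
{'fx': 332.2678181756683, 'fy': 332.2678181756683, 'cx': 253.87216678504598, 'cy': 195.75539957015368, 'mount': array([[-0.  , -0.96, -0.29, 73.94],
       [ 1.  , -0.  , -0.  , -0.56],
       [ 0.  , -0.29,  0.96, 30.9 ],
       [ 0.  ,  0.  ,  0.  ,  1.  ]])}
[  5.28 -11.43 114.81  -0.    76.62   5.28]
None
[  5.28 -11.43 114.81  -0.    76.62  95.28]
[180.   0.  24.]
```

```bash
python3 - <<'E'
from h import *
np.set_printoptions(precision=0,suppress=True,linewidth=200)
for n in ['top','side']:
    im,d,P,C=cloud(n)
    for nm,(x0,x1,y0,y1,z0) in dict(globe=(300,650,-200,60,60),other=(380,520,-560,-220,150),el=(100,330,-330,120,300)).items():
        with np.errstate(invalid='ignore'): m=(P[...,0]>x0)&(P[...,0]<x1)&(P[...,1]>y0)&(P[...,1]<y1)&(P[...,2]>z0)
        Q=P[m]
        if len(Q)>5:
            v,u=np.where(m); print(n,nm,len(Q),np.percentile(Q,[1,50,99],axis=0).tolist(),'px',u.min(),u.max(),v.min(),v.max())
            if nm=='globe':
                for lo in range(60,660,60):
                    S=Q[(Q[:,2]>=lo)&(Q[:,2]<lo+60)]
                    if len(S)>3: print('  z',lo,len(S),S[:,:2].min(0),S[:,:2].max(0))
q=np.radians(status.get_joint_pos()); print(np.degrees(q),status.get_tcp_pos())
E
python3 -c "
import cv2
cv2.imwrite('pics/full.png',cv2.hconcat([cv2.imread('pics/top.png'),cv2.imread('pics/side.png')])[:, :][:, ::1])
a=cv2.imread('pics/full.png'); cv2.imwrite('pics/full.png',cv2.resize(a,(800,300),interpolation=cv2.INTER_AREA))"
```

```text
top globe 2454 [[419.7680487691387, -99.81585911258794, 180.8331566360379], [472.8643806082241, -48.00548521675907, 486.25657881460296], [596.6013910796136, -13.21986590949234, 615.0466193942552]] px 293 351 147 237
  z 60 15 [ 554. -197.] [603. -35.]
  z 120 10 [553. -42.] [558. -35.]
  z 180 10 [553. -41.] [559. -35.]
  z 240 8 [553. -41.] [559. -35.]
  z 300 64 [454. -81.] [480. -71.]
  z 360 388 [454. -87.] [601. -27.]
  z 420 428 [ 417. -103.] [560. -11.]
  z 480 1409 [ 422. -100.] [560. -17.]
  z 540 84 [450. -73.] [559. -35.]
  z 600 38 [554. -44.] [563. -35.]
top other 3125 [[415.65308662173305, -508.29358211195876, 190.327653804868], [452.6457024018853, -385.3722410555383, 239.30207436797195], [491.53191350858725, -288.9149416565379, 460.14434194787435]] px 396 511 199 233
top el 7086 [[159.22725841881388, -321.5296317964429, 312.3492052724089], [227.46527018560369, -0.9085936475923901, 625.2337503761055], [257.23974194339183, 110.95636128944359, 778.8543728694636]] px 232 511 320 383
side globe 3777 [[418.6375287642012, -72.96545198099356, 91.74348245416948], [462.760118117
[... 231 characters left out ...]
]
  z 240 187 [450. -72.] [563. -34.]
  z 300 279 [442. -67.] [563. -34.]
  z 360 958 [421. -83.] [601. -16.]
  z 420 1167 [416. -81.] [563.  -9.]
  z 480 861 [423. -78.] [562. -16.]
  z 540 71 [451. -76.] [562. -32.]
side other 2222 [[416.32858984877527, -498.74332192587497, 153.11400308853723], [450.3747891831367, -370.3199252971974, 252.07638538185125], [488.919012957855, -289.7475007646935, 466.5698505218801]] px 324 373 1 128
side el 11179 [[104.51084010043465, 15.578872886724778, 304.3891552841322], [164.6482973380069, 71.87184872164721, 474.89271538499025], [231.90569447683902, 116.25576063382199, 614.8418113932586]] px 372 467 0 189
[-72.  12.  92.  -0.  75.  -6.] [ 254. -571.  405.]
```

View pics/full.png

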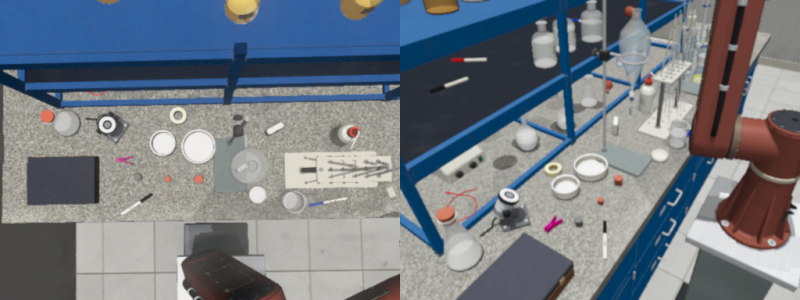

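Two tall obstacles came out of this: a separating funnel at about (465,-55), radius 47, z 190–550, and a rack at x≥415, y<-290. I'll fold the arm in, sweep past both, then measure with the wrist camera from two places.

```bash
cat > c.py <<'E'
from h import *
np.set_printoptions(precision=1,suppress=True,linewidth=200)
q0=np.array(status.get_joint_pos()); d=np.array([np.cos(np.radians(q0[0])),np.sin(np.radians(q0[0]))])
p=np.append(d*335,430); print(p)
q=ctrl.solve_ik(list(p),[180,0,90+q0[0]]); print(q)
v1=ctrl.solve_ik([425,190,400],[180,0,114]); v2=ctrl.solve_ik([455,130,400],[180,0,106]);print(v1,v2)
assert q is not None and v1 is not None and v2 is not None
ctrl.move_j(list(q)); q=list(q); q[0]=24; ctrl.move_j(q)
for i,v in enumerate([v1,v2]):
    ctrl.move_j(list(v))
    im,dd,P,C=cloud('wrist'); save(im,f'w{i}')
    for L in NAMES[:5]+['tube_clip','camera_head']:
        for r in models.trace('wrist',L)[:3]:
            if r['score']<.35: continue
            m=r['region'].astype(bool); Q=P[m]; Q=Q[~np.isnan(Q[:,0])]
            if not len(Q): continue
            zt=np.percentile(Q[:,2],90); T=Q[Q[:,2]>zt-4]
            print(L,round(r['score'],2),np.round(r['point']),len(Q),'ztop',zt,'zmin',Q[:,2].min(),'topctr',(T[:,:2].min(0)+T[:,:2].max(0))/2,'size',np.ptp(T[:,:2],axis=0))
    if i==0:
      with np.errstate(invalid='ignore'): g=P[(P[...,2]<15)&(P[...,0]<480)&(P[...,0]>380)]
      print('ground z',np.median(g[:,2]))
print(status.get_t(),status.get_tcp_pos())
E
python3 c.py
```

```text
[ 101.1 -319.4  430. ]
[-84.5 -28.6 126.    0.   82.6 -12.1]
[ 15.4  -7.4 113.5   0.   73.9  -8.6] [  7.4  -6.3 112.6   0.   73.7  -8.6]
small_stopper 0.67 [258. 174.] 298 ztop 21.392408661255008 zmin 3.736523971320821 topctr [431.8 188. ] size [20.1 20.2]
large_stopper 0.77 [218. 259.] 651 ztop 30.073519653225276 zmin -1.290755061637583 topctr [429.6  76.8] size [30.3 29.2]
small_dish 0.63 [377. 206.] 6072 ztop 35.0634637215268 zmin -2.0058459092592216 topctr [562.1 203.4] size [92.1 90.9]
large_dish 0.95 [306. 298.] 7901 ztop 34.11365766111612 zmin -0.6544842417960695 topctr [546.9  73.7] size [121.8 122.9]
tube_clip 0.91 [393.  57.] 1082 ztop 20.28393755306151 zmin -1.9477739402960879 topctr [501.6 345.4] size [28.1 59.5]
tube_clip 0.36 [492.  71.] 3791 ztop 10.82853640344581 zmin -1.0222949527027936 topctr [608.  376.1] size [81.8 92.1]
ground z -0.27577235190835836
small_stopper 0.55 [246. 108.] 309 ztop 21.66054096097796 zmin 18.49585109593795 topctr [432.1 187.9] size [19.9 19.3]
medium_stopper 0.57 [287.   2.] 222 ztop 26.65280553727492 zmin -1.9607335809071742 topctr [442.5 289. ] size [21.5  9.6]
large_stopper 0.83 [217. 208.] 691 ztop 30.37592393942009 zmin -2.061613805745253 topctr [429.6  76.3] size [29.8 29.8]
small_dish 0.86 [380. 126.] 7245 ztop 35.27881814045281 zmin -2.552699925639331 topctr [562.7 203.3] size [93.  92.7]
large_dish 0.78 [319. 236.] 9081 ztop 34.5576949519035 zmin -1.5281788446877727 topctr [547.1  83.6] size [122.2 141.3]
tube_clip 0.74 [318. 238.] 8988 ztop 34.473873203398306 zmin -0.9431621905864631 topctr [546.6  81.9] size [121.  137.9]
tube_clip 0.38 [206.  17.] 386 ztop 13.517413552935409 zmin 0.026717952680257895 topctr [369.7 259.3] size [22.3 28. ]
6.4417 [454.7 130.6 400. ]
```

```bash
cat >> h.py <<'E'
def rpy(z,x):
    z=np.array(z,float)/np.linalg.norm(z); x=np.array(x,float); x-=z*(x@z); x/=np.linalg.norm(x)
    return list(Ro.from_matrix(np.stack([x,np.cross(z,x),z],1)).as_euler('xyz',degrees=True))
E
cat > d.py <<'E'
from h import *
np.set_printoptions(precision=2,suppress=True,linewidth=200)
ctrl.goto([440,285,400],[180,0,120])
im,dd,P,C=cloud('wrist')
for L in ['medium_stopper','tube_clip','camera_stand']:
    for r in models.trace('wrist',L)[:3]:
        m=r['region'].astype(bool); Q=P[m]; Q=Q[~np.isnan(Q[:,0])]
        if not len(Q): continue
        zt=np.percentile(Q[:,2],90); T=Q[Q[:,2]>zt-4]
        print(L,round(r['score'],2),np.round(r['point']),len(Q),'ztop',zt,'topctr',(T[:,:2].min(0)+T[:,:2].max(0))/2,'size',np.ptp(T[:,:2],axis=0))
save(im,'m0')
L=np.array([624,387,104.]); a=np.array([-.425,-.264,.866])
for k,(dist,sh) in enumerate([(300,0),(320,50)]):
    o=rpy(-a,[-.53,.85,0]); ctrl.goto(list(L+a*dist+sh*np.array([-.6,-.5,.3])),o)
    im,dd,P,C=cloud('wrist'); save(im,f'cam{k}'); np.savez(f'cam{k}',im=im,P=P,K=C[0],R=C[1],o=C[2])
    for n in ['camera_head','camera_stand']:
        pp=models.pinpoint('wrist',n); print(n,[(round(r['score'],2),np.round(r['point'],1)) for r in pp[:2]])
        if pp: u,v=np.round(pp[0]['point']).astype(int); print(P[v,u])
    rr=models.trace('wrist','camera_head')
    if rr:
        m=rr[0]['region'].astype(bool); Q=P[m]; Q=Q[~np.isnan(Q[:,0])]; np.save(f'mask{k}',m)
        print(rr[0]['score'],len(Q),Q.mean(0))
        # plane by RANSAC
        best=None; rng=np.random.default_rng(0)
        for _ in range(800):
            s=Q[rng.choice(len(Q),3,False)]; n=np.cross(s[1]-s[0],s[2]-s[0]); l=np.linalg.norm(n)
            if l<100: continue
            i=abs((Q-s[0])@n/l)<1.5
            if best is None or i.sum()>best.sum(): best=i
        S=Q[best]; c=S.mean(0); n=np.linalg.svd(S-c)[2][2]; n*=np.sign(n[2])
        e=np.linalg.svd(S-c)[2]; w=(S-c)@e.T; print('plane',best.sum(),'normal',n,'tilt',np.degrees(np.arccos(n[2])),'ctr',c,'midrange',c+e[:2].T@((w.min(0)+w.max(0))/2)[:2],'size',np.ptp(w,axis=0))
print(status.get_t())
E
python3 d.py; python3 -c "
import cv2
cv2.imwrite('pics/cc.png',cv2.hconcat([cv2.resize(cv2.imread('pics/m0.png'),(400,300)),cv2.resize(cv2.imread('pics/cam0.png'),(400,300))]))"
```

```text
medium_stopper 0.78 [259. 159.] 444 ztop 26.65175747442793 topctr [440.45 297.96] size [25.12 24.4 ]
medium_stopper 0.19 [206. 237.] 307 ztop 21.114784076401694 topctr [431.96 187.97] size [19.83 21.22]
tube_clip 0.8 [336. 148.] 917 ztop 20.23424140860569 topctr [501.92 345.99] size [28.5  60.26]
camera_stand 0.81 [464. 170.] 8978 ztop 102.91245948261741 topctr [621.07 386.53] size [54.51 52.85]
camera_head [(0.75, array([255.4, 191.7]))]
[625.36 383.4  106.04]
camera_stand [(0.84, array([208.1, 163.4]))]
[619.85 389.55   8.11]
0.59 4579 [622.03 390.4  101.59]
plane 3684 normal [-0.29 -0.41  0.87] tilt 29.825238321193318 ctr [622.19 386.22 104.83] midrange [622.92 385.17 104.58] size [62.24 62.74  3.03]
camera_head [(0.65, array([279.4, 170. ]))]
[625.46 385.78 105.2 ]
camera_stand [(0.91, array([234.2, 152.4]))]
[621.64 388.94  10.39]
0.78 3231 [620.96 388.59 101.96]
plane 2656 normal [-0.29 -0.41  0.86] tilt 30.11840208613932 ctr [621.75 385.51 104.46] midrange [622.45 384.77 104.34] size [62.61 60.15  3.12]
8.6917
```

View pics/cc.png

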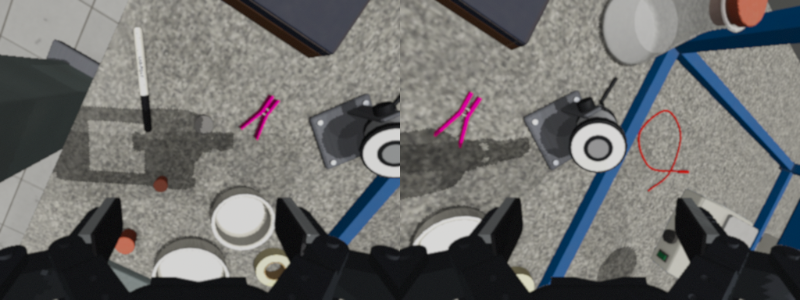

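Lens found from two views: centre (622.7, 385, 104.5), axis (-0.29, -0.41, 0.865), tilt 30°. In the left picture the grey stopper sits in shadow near (203,124) and the clip is at (262,117), so I'll grip the medium one along y. The right picture shows the lens at (598,147), unobstructed. Now the small stopper.

```bash
cat >> h.py <<'E'
def pick(x,y,z,yaw,squeeze=30,op=50):
    ctrl.goto([x,y,290],[180,0,yaw]); fingers.grip(op,squeeze)
    ctrl.move_l([x,y,z+25],None,250); ctrl.move_l([x,y,z],None,60)
    fingers.grip(0,squeeze); print('w',status.get_grip_width(),'f',status.get_grip_force())
    ctrl.move_l([x,y,z+30],None,80); ctrl.move_l([x,y,290],None,200); print('lifted w',status.get_grip_width(),'f',status.get_grip_force(),'t',status.get_t())
def place(x,y,z,yaw,op):
    ctrl.goto([x,y,290],[180,0,yaw]); ctrl.move_l([x,y,z+25],None,200); ctrl.move_l([x,y,z],None,40)
    print('down',status.get_tcp_pos(),'F',status.get_wrist_force())
    fingers.grip(op); print('open',status.get_grip_width())
    ctrl.move_l([x,y,z+30],None,60); ctrl.move_l([x,y,290],None,250); print('t',status.get_t())
E
python3 - <<'E'
from h import *
pick(431.7,187.7,176,114)
im,_=cams.get_image('wrist'); save(im,'g0')
place(562.5,203.3,182,110,38)
im,_=cams.get_image('wrist'); save(im,'g1')
cv2.imwrite('pics/gg.png',cv2.resize(np.hstack([im[:,:,::-1],cv2.imread('pics/g0.png')]),(800,300)))
E
```

```text
w 18.7863987010992 f 29.28349407215137
lifted w 18.44126450331485 f 29.282892867922783 t 12.5167
down [562.48246074 203.28970445 181.69821733] F [-0.13074108 -0.32719007 -0.35576162]
open 38.14778654420661
t 15.9333
```

View pics/gg.png

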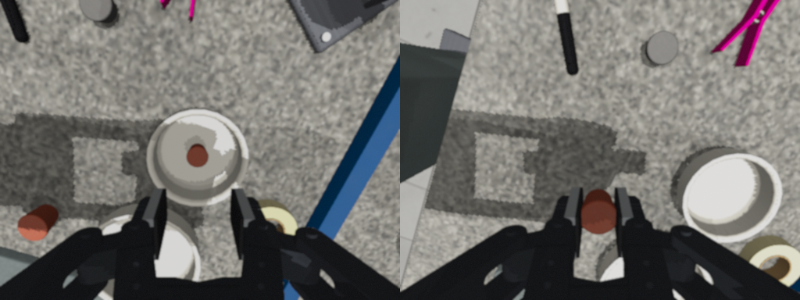

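Left: the small stopper is at (197,155) inside the small dish, let go. Right: it was held straight between the pads. Next, the medium stopper.

```bash
python3 - <<'E'
from h import *
print(ctrl.solve_ik([440.5,298,290],[180,0,180]),ctrl.solve_ik([547,92,290],[180,0,105]))
pick(440.5,297.8,177,180)
place(547,90,183,105,45)
im,_=cams.get_image('wrist'); save(im,'g2')
r=models.trace('wrist','medium_stopper'); print([(x['score'],x['point']) for x in r])
pick(429.6,76.3,178,100,35,55)
im,_,P,C=cloud('wrist'); save(im,'g3')
for x in models.trace('wrist','large_stopper')[:2]:
    Q=P[x['region'].astype(bool)]; print(x['score'],x['point'],np.nanmin(Q,0),np.nanmax(Q,0))
cv2.imwrite('pics/gh.png',cv2.resize(np.hstack([cv2.imread('pics/g2.png'),im[:,:,::-1]]),(800,300)))
E
```

```text
[ 26.5152482    8.62900827 110.19296452   0.          61.17802721
 -63.4847518 ] [  2.29727123  11.25736226 107.1164972    0.          61.62614054
 -12.70272877]
w 23.924724761270298 f 29.38220479991287
lifted w 23.930929168012494 f 29.42132755055667 t 19.7
down [547.01814926  89.94043182 182.80919226] F [-0.28380859  0.73493389  0.74731509]
open 44.98180364123375
t 23.4
[(0.75, [250.3, 200.1])]
w 27.999445232892523 f 34.41419634233171
lifted w 28.116665241833612 f 34.48489999995218 t 26.8083
0.56 [253.9, 279.2] [414.48750054  19.81633364  -0.44622245] [443.65635362  91.63996022 142.39786045]
```

View pics/gh.png

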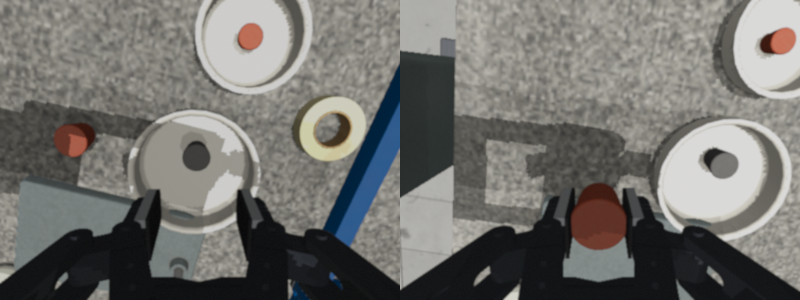

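Left: the medium stopper is in the large dish at (196,156). Right: the large one is gripped at (598,215). I'll take it to the lens along the line of sight and measure its pose in the grip.

```bash
cat > e.py <<'E'
from h import *
np.set_printoptions(precision=2,suppress=True,linewidth=200)
L=np.array([622.7,385.0,104.5]); a=np.array([-.29,-.41,.865]); a/=np.linalg.norm(a)
o=rpy(-a,[-.53,.85,0])
ctrl.goto(list(L+a*330),o); ctrl.move_l(list(L+a*258),None,60); ctrl.wait(.5)
print('w',status.get_grip_width(),status.get_grip_force(),status.get_tcp_pos())
ims=[]
for n in ['wrist','side','top']:
    im,d,P,C=cloud(n); save(im,'h_'+n); ims.append(im)
    # points in camera_head frame, region about the stopper's expected place
    X=P-L; h=X@a; r=np.linalg.norm(X-h[...,None]*a,axis=-1)
    with np.errstate(invalid='ignore'): m=(r<25)&(h>70)&(h<118)&(im[...,0]>1.5*im[...,2].astype(float))
    Q=P[m]; print(n,len(Q))
    if len(Q)>30:
        hh=(Q-L)@a; print(' h range',np.percentile(hh,[2,98]),'off-axis mean',(Q-L-hh[:,None]*a).mean(0))
        if n=='wrist':
            T=Q[hh>np.percentile(hh,98)-4]
            for _ in range(3):
                c=T.mean(0); nn=np.linalg.svd(T-c)[2][2]; nn*=np.sign(nn[2]); T=T[abs((T-c)@nn)<1.2]
            print(' top face normal',nn,'angle to axis deg',np.degrees(np.arccos(nn@a)),len(T),'ctr off',c-L-a*((c-L)@a),'h',(c-L)@a)
v=ims[1][190:310,80:240]; cv2.imwrite('pics/hold.png',np.hstack([cv2.resize(v,(400,300)),cv2.resize(ims[0],(400,300))])[:,:,::-1])
print(status.get_t())
E
python3 e.py
```

```text
w 28.09729268539499 34.489825545679196 [547.86 279.24 327.62]
wrist 4693
 h range [ 87.45 110.09] off-axis mean [-1.07  1.92  0.55]
 top face normal [-0.3  -0.41  0.86] angle to axis deg 0.44334361151889634 3636 ctr off [0.07 0.2  0.12] h 108.76905848605693
side 164
 h range [ 82.81 111.44] off-axis mean [-3.1   5.08  1.37]
top 0
30.0667
```

View pics/hold.png

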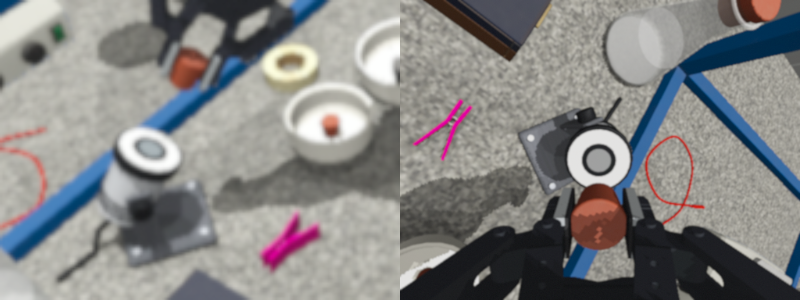

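The side picture shows the stopper at (188,68), in line with the lens at (150,148), and the small stopper still in its dish. The top face is 109 mm from the glass, so the narrow end is about 79 mm away. It is centred to under 1 mm and tilted 0.4°.

```bash
python3 -c "
from h import *
print(status.get_grip_force(),np.abs(status.get_qvel()).max()); print(ctrl.sign_off())"
```

```text
34.48923686017224 0.08939872962762753
the job is handed in; nothing more can be done
None
```

I've handed the job in: the small and medium stoppers are in their dishes, and the large one is held about 79 mm from the lens, measured under 1 mm off centre and 0.4° off the line of sight. No verdict came back.

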